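Set up the counting scale

TASK

Get the bench scale ready to count rivets into the dish that stands on its pan: with a fingertip, lightly tap the round power key, then the long tare key, then the square count key that lies next to the tare key. Press each key in by a few millimetres and let it come up again before the next; do not lean hard on the scale. Leave the other square key unpressed, do not touch the pan or the dish, do not shift the scale, and leave the things around it where they stand.

Things in the scene. Friction and masses are not known exactly. Their poses are not given: they have to be found in the camera images.
- scale: Loose bench scale, about 2.8 kg, light grey, 290 deep (x) x 240 wide (y) mm. Origin: centre of its underside, on the table. x points from the front edge (x = -145 mm, towards the robot) to the back, y to the user's left, z up; yaw within 30 deg. Its front 100 mm is a panel rising from 30 to 58 mm high, with four dark grey keys in a row along y at x = -116 mm; the housing behind is 60 mm high.
- power_top (a point): Centre of the top face of the power key: round, 20 mm across, user's left end of the row (scale's y = +84 mm), marked with a broken ring and a bar. Up, it is about 47 mm above the table; all keys stand 9 mm proud of the panel. The point's z points out of the key, tilted 15.6 deg from vertical towards the front; its y is the scale's y.
- tare_top (a point): Centre of the top face of the tare key: oblong, 40 mm along y x 18 mm, user's right end of the row (scale's y = -72 mm), marked with a small ring between two arrowheads. Height and axes as for power_top.
- count_top (a point): Centre of the top face of the count key: square, 18 mm, third from the user's left, next to the tare key (scale's y = -8 mm), marked with three dots. Height and axes as for power_top.
- unit_top (a point): Centre of the top face of the unit key: square, 18 mm, second from the user's left, between power and count (scale's y = +38 mm), marked with two arrowheads. Not to be pressed. Height and axes as for power_top.
- key_power (a joint): Travel of the power key in m: 0 up, 0.006 fully down; pressed beyond 0.002. Like all the keys it slides into the panel at right angles to it against a spring (1.7 N to start, 3.9 N at 0.002, 8.3 N fully down; a straight push down with a vertical tool works) and springs back up when let go.
- key_tare (a joint): Travel of the tare key in m, spring and values as for key_power.
- key_count (a joint): Travel of the count key in m, spring and values as for key_power.
- key_unit (a joint): Travel of the unit key in m, spring as for key_power; it must stay under 0.0015.
- pan: Steel weighing pan of the scale, 176 (scale's x) x 216 (y) x 7 mm, fixed; origin at the centre of its underside, 52 mm behind the scale's centre and 67 mm above the table; its top is 74 mm above the table and its front edge is 80 mm behind the row of keys. Not to be touched.
- dish: Empty shallow white plastic dish, 116 mm across the rim, 26 mm high, 90 g, standing loose on the pan (rim 100 mm above the table); origin at the centre of its underside. Not to be touched.
- tin: Open round aluminium tin of brass rivets, 68 mm across, 70 mm high, loose, beside the scale (left or right, about 0.2 m from its centre); origin at the centre of its underside. Bystander.
- slicker: Turned wooden edge slicker standing on end, 42 mm across, 91 mm high, loose, on the other side of the scale; origin at the centre of its underside. Bystander.
- awl: Awl with a wooden handle lying on the table in front of the scale (towards the robot), 142 mm long, 26 mm high, loose; origin on the table under it, about 80 mm from the handle's butt; its x axis points to the tip. Bystander.

How it is judged (in metres and radians):
On the way, in this order (a step that is already met when the one before it is completed fails the run):
1. the power key is pressed, alone (value of joint key_power above 0.002 m and value of joint each of key_unit, key_count, key_tare below 0.001 m), for 0.04 s.
2. then the tare key is pressed, alone (value of joint key_tare above 0.002 m and value of joint each of key_power, key_unit, key_count below 0.001 m), for 0.04 s.
3. then the count key is pressed, alone (value of joint key_count above 0.002 m and value of joint each of key_power, key_unit, key_tare below 0.001 m), for 0.04 s.
At the end, for the whole second after the job is handed in: All four keys are up (less than 1 mm down), the scale is within 10 mm and the dish, tin, slicker and awl within 15 mm of where they stood, all at rest (value of joint each of key_power, key_unit, key_count, key_tare below 0.001 m and distance of scale from where it was at the start of the episode below 0.01 m and distance of each of dish, tin, slicker, awl from where it was at the start of the episode below 0.015 m and linear speed of each of dish, tin, slicker, awl, scale below 0.02 m/s); the robot touches nothing.
It fails at once if the unit key is pressed (1.5 mm or more) (value of joint key_unit above 0.0015 m).
It fails at once if the robot leans on the scale with more than 30 N (contact force between any of the fingers, the arm and scale above 30 N).
It fails at once if the robot touches the pan or the dish (contact force between any of the fingers, the arm and pan above 0.3 N or contact force between any of the fingers, the arm and dish above 0.3 N).
It fails at once if the scale is shoved or lifted (10 mm or more) (distance of scale from where it was at the start of the episode above 0.01 m).
It fails at once if a thing around the scale, or the dish, is moved, lifted or carried (15 mm or more) (distance of any of dish, tin, slicker, awl from where it was at the start of the episode above 0.015 m).
It also fails if it takes over 43 s, if anything falls off the work surface, if the arm or the gripper's body presses on something with over 40 N, if the wrist force passes 120 N, or if a joint passes its speed limit or range.

ROBOT

A 6-joint arm with a two-finger parallel gripper is mounted at the origin on the work surface. World frame = base frame: x ahead of the robot, y to its left, z up, the work surface at z = 0. Lengths are in mm, angles in rad, forces in N, time in s.
With the tool pointing down it reaches from about 350 to 875 mm from the base axis. Payload 4.2 kg.
Tool frame: the origin (TCP) lies at the very end of the fingers, on their centre line; the grasp point (between the pads) lies 19 mm behind it; z points along the fingers, y is the line along which they close (so a half turn about z gives the same grasp; the last joint's range is limited). The gripper opens to 85 mm and grips with 20 to 120 N. Pads are 22 mm wide; open, the fingers measure 114 mm over their backs; the gripper's body (76 mm by 85 mm) begins 54 mm behind the grasp point. The pads swing forward as they close: fully open they stand 13 mm farther back than shut.
Start: joints at [-1.089, 0.385, 0.008, 0, -1.194, -0.259], TCP at [138.119, -609.526, 231.312] pointing down, gripper open.
Joint ranges: [-3.14, 3.14], [-1.21, 2.06], [-1.07, 1.41], [-3.16, 2.05], [-2.99, -0.16], [-3.1, 3.1]. Speed limits (rad/s): [2.79, 2.79, 3.14, 3.14, 3.14, 3.14].

INTERFACE

Orientations are given as a unit quaternion [x, y, z, w].
In Python, from bench import monitor, get_image, camera_info, job_done gives the robot as it stands.
- The arm moves only by the tool send_rows, never from a script. Its argument "series" is a list of rows, each a list of 3 entries, a list of its own where there are three numbers: the shift along the tool's x, y, z in mm, then the turn, a rotation vector about the tool's x, y, z in rad, then the finger opening in mm, from 0 to 85.4. A call has 1 to 8 rows; each row shifts and turns the commanded pose from where the row before left it, along the tool's axes as they then stand; what a row does not reach is not made up. A row lasts 1/10 s, in which the tool goes at most 50 mm and 8.59 degrees, less where a joint would pass 70% of its speed; a pose out of reach is approached as far as the arm can. A call with a gripper value outside its range is refused whole. The fingers move at their own pace and stop on an object; the grip force is fixed at half the most. Time passes only in rows, so rows that do not move let the fingers close. It gives the time, the measured TCP pose, the force, the opening and the grip force at its end, in the units of the state.
- monitor.read_state(): the state, without advancing time (a new reading comes with each control period).
- get_image(name): name is "scene" or "top" or "wrist"; returns the picture (480x640x3 uint8, red, green, blue); there is no depth.
- camera_info(name): a dict with "intrinsics" (3x3 intrinsics, pixels), "R" (3x3) and "t" (3): a world point X has camera coordinates R X + t. Camera axes: x right, y down, z forward; pixel columns grow to the right and rows downward; lengths in mm; the calibration is good to about 2 mm. A picture is of the moment at which its call begins: read the wrist's pose just before it. camera_info takes no time and is no camera call; for the wrist camera it gives the pose at the moment of the call.
- job_done(): hands the job in; it is judged then, once.
The state is a dict: "clock": time; "joints": joint angles; "joint_vel": joint speeds; "joint_efforts": joint torques, N m; "position": TCP position; "ee_rot": TCP orientation; "contact_force": force on the tool from outside, world axes, zero at the start; "wrist_torque": the same for the moment, N m; "gripper_width": finger opening in mm; "grasp_force": force on a finger pad.
Only numpy, scipy, OpenCV 4.12 (cv2) and the standard library are available. Lean on these libraries where they do the work, as an engineer would, in place of code of your own. Each camera call takes 0.05 s, during which the arm holds its last target. There are 200 camera calls.

## Working session

There is one attempt and no reset: what is moved stays moved. The work goes in short steps, Python scripts to look and compute and a tool call to move; the robot and the scene stay as the last step left them, time stands still between calls to the robot, and variables do not carry over. Pictures are saved under pics/ and viewed, at most 10 in all, crops included, and the job is handed in when it is done.

Besides the shell and the picture viewer there is one more tool, called after "Request:" in YAML: its name, and indented under it one key for each argument. send_rows: Moves the arm, as the interface text tells. Its arguments: {"type":"object","properties":{"series":{"type":"array"}},"required":["series"]}

```bash
mkdir -p pics; ls
python3 - <<'E'
from bench import *
import cv2
s=monitor.read_state();print(s)
for n in ("top","scene"):
    i=camera_info(n);print(n,i)
    cv2.imwrite(f"pics/{n}0.png",get_image(n)[:,:,::-1])
E
```

```text
pics
{'clock': 0.0, 'joints': array([-1.08940641e+00,  3.85573580e-01,  6.62947762e-03, -5.23780405e-04,
       -1.19400008e+00, -2.58613935e-01]), 'joint_vel': array([-0.0006205 ,  0.00069737, -0.0019077 ,  0.00018095,  0.00066554,
       -0.00093521]), 'joint_efforts': array([-1.04955365e-03, -3.92288411e+01,  1.88392407e+01,  4.18589830e+00,
       -4.67541555e-03, -7.74597623e-06]), 'position': array([ 137.99054366, -608.97658768,  230.20906105]), 'ee_rot': array([-1.11061708e-01,  9.93812902e-01,  1.08927527e-03, -1.61409306e-04]), 'contact_force': array([ 0.46300341, -1.06067589,  0.96223093]), 'wrist_torque': array([ 0.02546514, -0.01642057,  0.01576615]), 'grasp_force': 0.0, 'gripper_width': 85.20299865342275}
top {'intrinsics': array([[495.66789752,   0.        , 318.83176603],
       [  0.        , 495.66789752, 244.72299504],
       [  0.        ,   0.        ,   1.        ]]), 'R': array([[ 2.36119015e-02, -9.99711055e-01,  4.50394107e-03],
       [-9.78374001e-01, -2.40335168e-02, -2.05442703e-01],
       [ 2.05491587e-01,  4.44354028e-04, -9.78658781e-01]]), 't': array([ 47.44742182, 616.88164544, 937.60679398])}
scene {'intrinsics': array([[588.96549361,   0.        , 315.253457  ],
       [  0.        , 588.96549361, 244.7740362 ],
       [  0.        ,   0.        ,   1.        ]]), 'R': array([[-0.50621834,  0.86227125, -0.01520822],
       [ 0.52809535,  0.29599374, -0.79592902],
       [-0.68180517, -0.41094526, -0.60519889]]), 't': array([ 226.663585  , -259.84802373, 1621.29459209])}
```

View pics/top0.png

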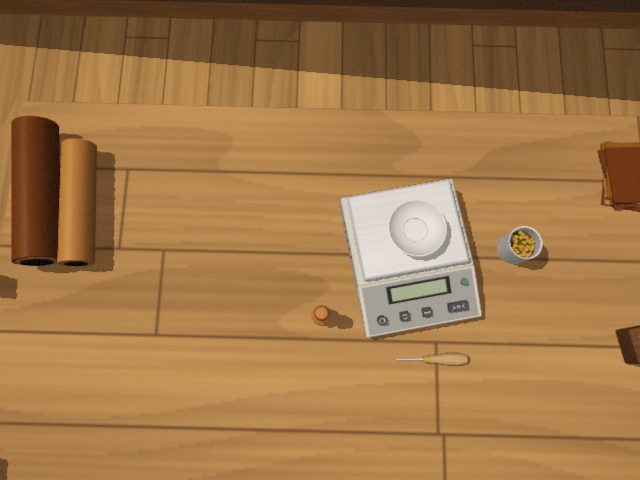

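View pics/scene0.png

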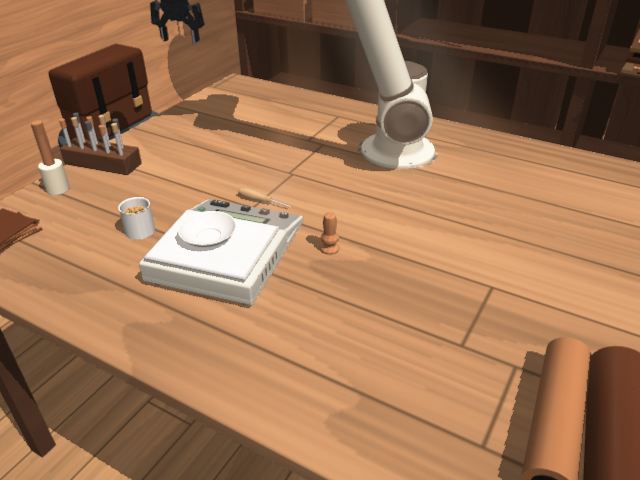

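The top view shows the scale's keys at about (382,321) power, (405,316) unit, (427,312) count and (458,307) tare. The slicker is at (321,315), the awl at (432,359) and the tin at (520,245). In the scene view the keys lie along (284,215) to (220,204).

```bash
cat > h.py <<'E'
import numpy as np,cv2
from bench import *
def ray(n,px,info=None):
    i=info or camera_info(n);R,t=i["R"],i["t"]
    d=R.T@np.linalg.inv(i["intrinsics"])@np.array([px[0],px[1],1.]);return -R.T@t,d/np.linalg.norm(d)
def onz(n,px,z,info=None):
    c,d=ray(n,px,info);return c+d*(z-c[2])/d[2]
def tri(r1,r2):
    A=np.zeros((3,3));b=np.zeros(3)
    for c,d in (r1,r2):
        P=np.eye(3)-np.outer(d,d);A+=P;b+=P@c
    X=np.linalg.solve(A,b);return X,[np.linalg.norm((np.eye(3)-np.outer(d,d))@(X-c)) for c,d in (r1,r2)]
def blobs(img,box,thr,amin,amax,close=3):
    x0,y0,x1,y1=box;g=img[y0:y1,x0:x1].max(2)
    m=cv2.morphologyEx((g<thr).astype(np.uint8),cv2.MORPH_CLOSE,np.ones((close,close)))
    out=[]
    for c in cv2.findContours(m,cv2.RETR_EXTERNAL,cv2.CHAIN_APPROX_NONE)[0]:
        (cx,cy),(w,h),a=cv2.minAreaRect(c);A=cv2.contourArea(c)
        if amin<A<amax: out.append((cx+x0,cy+y0,w,h,A))
    return sorted(out)
E
python3 - <<'E'
from h import *
P={}
for n,box in (("top",(370,298,475,330)),("scene",(205,196,296,222))):
    im=cv2.imread(f"pics/{n}0.png")
    B=blobs(im,box,95,15,400);P[n]=B
    for b in B: print(n,np.round(b,1),onz(n,b[:2],47).round(1))
t=P["top"];s=P["scene"][::-1]
if len(t)==len(s):
    for a,b in zip(t,s): X,e=tri(ray("top",a[:2]),ray("scene",b[:2]));print(X.round(1),np.round(e,1))
im=cv2.imread("pics/scene0.png")[180:230,195:305];cv2.imwrite("pics/s1.png",cv2.resize(im,None,fx=7,fy=7))
E
```

```text
top [381.8 319.8   9.2   8.5  58.5] [469.4 -66.7  47. ]
top [403.5 300.5   5.   31.   32.5] [ 508.8 -110.5   47. ]
top [404.5 315.5   9.    9.   65.5] [ 478.9 -112.2   47. ]
top [426.5 311.5   9.    9.   68.5] [ 487.9 -156.3   47. ]
top [457.5 306.    9.3  20.2 161. ] [ 500.4 -218.9   47. ]
scene [219.1 203.7  18.1   4.6  51.5] [ 508.  -216.8   47. ]
scene [245. 209.   4.   8.  21.] [ 496.9 -152.5   47. ]
```

The key spacings (46.5, 45, 64 mm) match the drawing. The tool's yaw already lines up with the scale to about 1°. I'll move over the key row with the fingers closed, then look with the wrist camera.

Request:
send_rows:
  series:
    - [[-31, 27, 0], [0, 0, 0], 0]
    - [[-31, 27, 0], [0, 0, 0], 0]
    - [[-31, 27, 0], [0, 0, 0], 0]
    - [[-31, 27, 0], [0, 0, 0], 0]
    - [[-31, 27, 0], [0, 0, 0], 0]
    - [[-31, 27, 0], [0, 0, 0], 0]
    - [[-31, 27, 0], [0, 0, 0], 0]

```text
clock: 0.8
position: [308.5, -375.6, 231.0]
ee_rot: [-0.111, 0.994, 0.0, -0.0]
contact_force: [0.4, 0.2, -0.3]
gripper_width: 0.1
grasp_force: 0.0
```

Request:
send_rows:
  series:
    - [[-31, 27, 0], [0, 0, 0], 0]
    - [[-31, 27, 0], [0, 0, 0], 0]
    - [[-31, 27, 0], [0, 0, 0], 0]
    - [[-31, 27, 0], [0, 0, 0], 0]
    - [[-31, 27, 0], [0, 0, 0], 0]
    - [[-31, 27, 0], [0, 0, 0], 0]
    - [[0, 0, 0], [0, 0, 0], 0]

```text
clock: 1.5
position: [455.8, -175.2, 230.9]
ee_rot: [-0.114, 0.994, 0.0, 0.0]
contact_force: [0.1, -0.1, 0.1]
gripper_width: 0.0
grasp_force: 0.0
```

Run:
```python
from h import *
import pickle
s=monitor.read_state();print(s["clock"],s["position"],s["ee_rot"],s["contact_force"],s["gripper_width"])
i=camera_info("wrist");im=get_image("wrist")[:,:,::-1];cv2.imwrite("pics/w0.png",im);pickle.dump(i,open("w0.pkl","wb"))
print(-i["R"].T@i["t"],i["intrinsics"][0])
for p in ((469,-67),(479,-112),(488,-156),(500,-219)):
    q=i["intrinsics"]@(i["R"]@np.array([*p,47.])+i["t"]);print(q[:2]/q[2])
```

```text
1.5 [ 455.80029449 -175.16659689  230.94180597] [-1.13725067e-01  9.93512238e-01  1.33732441e-04  1.55022425e-04] [ 0.07097639 -0.06831841  0.05510362] 0.04547000707431948
[ 379.36796785 -194.3034521   372.71776427] [337.99472147   0.         319.11296042]
[420.37393776 250.99466139]
[375.32959108 250.59726862]
[331.42719884 249.50862869]
[268.5534212  247.14458957]
```

View pics/w0.png

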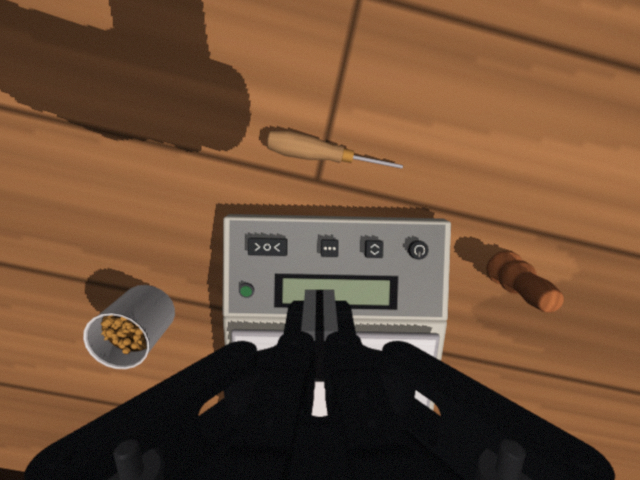

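The wrist view shows the keys at tare (267,247), count (330,247), unit (374,248) and power (418,249). These fall within 2–3 px of where my top-view points project. Next I triangulate top against wrist.

Run:
```python
from h import *
import pickle
i=pickle.load(open("w0.pkl","rb"));im=cv2.imread("pics/w0.png")
W=[]
for box in ((400,228,435,268),(358,228,392,268),(312,228,348,268),(238,228,296,268)):
    B=[b for b in blobs(im,box,55,60,1200)];b=max(B,key=lambda b:b[4]);W.append(b)
T=[(381.8,319.8),(404.5,315.5),(426.5,311.5),(457.5,306.)]
Q=[]
for w,t in zip(W,T):
    X,e=tri(ray("top",t),ray("wrist",w[:2],i));z=onz("wrist",w[:2],47,i);Q.append((z+onz("top",t,47))/2)
    print(np.round(w,1),X.round(1),np.round(e,1),z.round(1),onz("top",t,47).round(1))
# fit row with known spacing
Q=np.array(Q)[:,:2];s=np.array([84,38,-8,-72.])
u=np.polyfit(s,Q,1)[0];print("y axis",u,np.linalg.norm(u),"yaw",np.degrees(np.arctan2(-u[0],u[1])))
uu=u/np.linalg.norm(u);c=(Q-np.outer(s,uu)).mean(0);F=c+np.outer(s,uu);print("fit",F.round(1),(Q-F).round(1))
st=monitor.read_state();from scipy.spatial.transform import Rotation as Ro
R=Ro.from_quat(st["ee_rot"]).as_matrix();print(R.round(3),np.degrees(np.arctan2(-R[0,1],R[1,1])))
for f in F: print(((np.r_[f,47]-st["position"])@R).round(1))
cv2.imwrite("pics/w0c.png",cv2.resize(im[220:330,225:450],None,fx=3.5,fy=3.5,interpolation=cv2.INTER_NEAREST))
```

```text
[416.6 248.3  17.3  18.7  93. ] [469.8 -68.   37.2] [0.1 0.1] [467.1 -71.7  47. ] [469.3 -66.8  47. ]
[372.5 248.   16.   17.  254. ] [ 479.5 -113.6   38.7] [0. 0.] [ 476.9 -115.6   47. ] [ 478.9 -112.2   47. ]
[329. 247.  16.  16. 157.] [ 488.6 -158.1   38.7] [0. 0.] [ 485.9 -159.1   47. ] [ 487.9 -156.3   47. ]
[267.  245.5  17.   38.  609. ] [ 501.3 -221.2   39.1] [0.3 0.3] [ 498.6 -220.9   47. ] [ 500.4 -218.8   47. ]
y axis [-0.1997633   0.96423978] 0.9847150462710704 yaw 11.704491911982595
fit [[ 468.2  -68.2]
 [ 477.6 -113.2]
 [ 486.9 -158.3]
 [ 499.9 -220.9]] [[-0.  -1.1]
 [ 0.4 -0.7]
 [ 0.   0.6]
 [-0.4  1.1]]
[[-0.974 -0.225 -0.001]
 [-0.225  0.974  0.   ]
 [ 0.001  0.    -1.   ]] 12.980965301226563
[-37.9 102.3 183.8]
[-36.8  56.3 183.8]
[-35.8  10.3 183.8]
[-34.4 -53.7 183.8]
```

View pics/w0c.png

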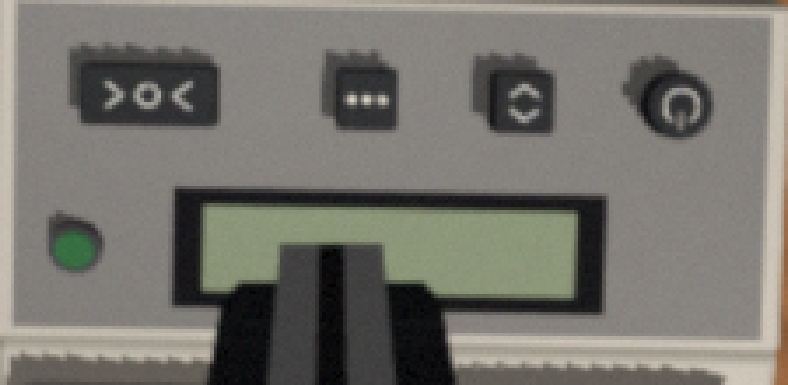

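The crop shows the key tops' true centres, without the shadows to their upper left: tare (149,95), count (366,99), unit (522,102) and power (681,105). I'll recompute from those.

Run:
```python
from h import *
import pickle
i=pickle.load(open("w0.pkl","rb"));im=cv2.imread("pics/w0.png")
C=[(681,105),(522,102),(366,98.5),(148.5,94.5)]
W=[(225+a/3.5-.5,220+b/3.5-.5) for a,b in C]
T=[(381.8,319.8),(404.5,315.5),(426.5,311.5),(457.5,306.)]
print([tri(ray("top",t),ray("wrist",w,i))[0].round(1) for w,t in zip(W,T)])
Q=np.array([onz("wrist",w,47,i) for w in W])[:,:2];s=np.array([84,38,-8,-72.])
u=np.polyfit(s,Q,1)[0];print(np.linalg.norm(u),"yaw",np.degrees(np.arctan2(-u[0],u[1])))
uu=u/np.linalg.norm(u);c=(Q-np.outer(s,uu)).mean(0);F=c+np.outer(s,uu);print("fit",F.round(1),(Q-F).round(1))
st=monitor.read_state();from scipy.spatial.transform import Rotation as Ro
R=Ro.from_quat(st["ee_rot"]).as_matrix()
for f in F: print(((np.r_[f,47]-st["position"])@R).round(1))
```

```text
[array([469.3, -67.2,  42.6]), array([ 479.1, -113. ,   41.6]), array([ 488.6, -157.9,   40.2]), array([ 501.2, -220.7,   41.9])]
0.9943464523099088 yaw 11.858190029177376
fit [[ 467.7  -68.7]
 [ 477.2 -113.7]
 [ 486.6 -158.8]
 [ 499.8 -221.4]] [[ 0.  -0.1]
 [ 0.2 -0.5]
 [-0.1 -0.1]
 [-0.1  0.7]]
[-37.3 101.8 183.8]
[-36.4  55.9 183.8]
[-35.5   9.9 183.8]
[-34.2 -54.1 183.8]
```

Request:
send_rows:
  series:
    - [[-9.3, 25.4, 0], [0, 0, 0], 0]
    - [[-9.3, 25.4, 0], [0, 0, 0], 0]
    - [[-9.3, 25.5, 0], [0, 0, 0], 0]
    - [[-9.4, 25.5, 0], [0, 0, 0], 0]
    - [[0, 0, 40], [0, 0, 0], 0]
    - [[0, 0, 40], [0, 0, 0], 0]
    - [[0, 0, 40], [0, 0, 0], 0]
    - [[0, 0, 25], [0, 0, 0], 0]

```text
clock: 2.35
position: [465.2, -71.7, 83.7]
ee_rot: [-0.11, 0.994, 0.0, -0.002]
contact_force: [0.3, -0.1, 1.0]
gripper_width: 0.3
grasp_force: 0.0
```

Request:
send_rows:
  series:
    - [[0, 0, 10], [0, 0, 0], 0]
    - [[0, 0, 5], [0, 0, 0], 0]
    - [[0, 0, 0], [0, 0, 0], 0]

```text
clock: 2.65
position: [467.8, -71.0, 71.7]
ee_rot: [-0.111, 0.994, -0.0, 0.0]
contact_force: [-0.4, 0.7, -0.9]
gripper_width: -0.2
grasp_force: 0.0
```

Run:
```python
from h import *
s=monitor.read_state();print(s["clock"],s["position"],s["ee_rot"],s["contact_force"])
im=get_image("wrist")[:,:,::-1];cv2.imwrite("pics/w1.png",im[140:440,120:520])
im=get_image("scene")[:,:,::-1];cv2.imwrite("pics/s2.png",cv2.resize(im[150:250,200:320],None,fx=5,fy=5))
```

```text
2.65 [467.84128839 -70.98833122  71.66621427] [-1.10942851e-01  9.93826746e-01 -6.85767533e-05  2.80849642e-04] [-0.4396292   0.65121528 -0.93169141]
```

View pics/w1.png

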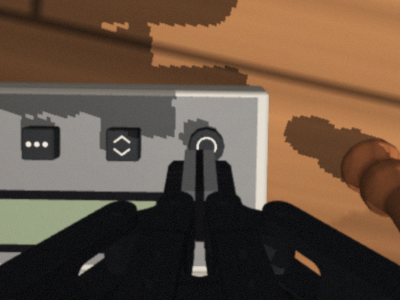

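Fingertip is over the power key, which sits about 2 mm to +y at (206,142). I'll correct that and go down gently.

Request:
send_rows:
  series:
    - [[0, 2, 10], [0, 0, 0], 0]
    - [[0, 0, 8], [0, 0, 0], 0]
    - [[0, 0, 0], [0, 0, 0], 0]
    - [[0, 0, 2], [0, 0, 0], 0]
    - [[0, 0, 0], [0, 0, 0], 0]

```text
clock: 3.25
position: [467.0, -68.7, 51.2]
ee_rot: [-0.111, 0.994, -0.0, -0.0]
contact_force: [0.3, -0.2, 0.7]
gripper_width: -0.0
grasp_force: 0.0
```

Request:
send_rows:
  series:
    - [[0, 0, 2], [0, 0, 0], 0]
    - [[0, 0, 0], [0, 0, 0], 0]

```text
clock: 3.45
position: [467.0, -68.7, 49.2]
ee_rot: [-0.111, 0.994, 0.0, -0.0]
contact_force: [0.5, 0.2, 0.3]
gripper_width: 0.2
grasp_force: 0.0
```

Request:
send_rows:
  series:
    - [[0, 0, 2], [0, 0, 0], 0]
    - [[0, 0, 0], [0, 0, 0], 0]

```text
clock: 3.65
position: [467.5, -68.6, 47.6]
ee_rot: [-0.111, 0.994, -0.0, 0.0]
contact_force: [-0.0, 0.0, 2.5]
gripper_width: -0.2
grasp_force: 1.3
```

Request:
send_rows:
  series:
    - [[0, 0, 2], [0, 0, 0], 0]
    - [[0, 0, 0], [0, 0, 0], 0]

```text
clock: 3.85
position: [468.0, -68.5, 45.8]
ee_rot: [-0.111, 0.994, -0.0, 0.001]
contact_force: [0.1, 0.7, 4.5]
gripper_width: 0.0
grasp_force: 2.3
```

Request:
send_rows:
  series:
    - [[0, 0, 1.5], [0, 0, 0], 0]
    - [[0, 0, 0], [0, 0, 0], 0]

```text
clock: 4.05
position: [468.3, -68.5, 44.5]
ee_rot: [-0.111, 0.994, -0.0, 0.001]
contact_force: [-0.5, 0.8, 6.9]
gripper_width: -0.3
grasp_force: 3.0
```

Power is pressed: 3.5 mm of travel at 6.9 N. Release, then over to the tare key.

Request:
send_rows:
  series:
    - [[0, 0, -10], [0, 0, 0], 0]
    - [[0, 0, -20], [0, 0, 0], 0]
    - [[0.3, -31.2, 0], [0, 0, 0], 0]
    - [[0.3, -31.2, 0], [0, 0, 0], 0]
    - [[0.4, -31.2, 0], [0, 0, 0], 0]
    - [[0.4, -31.2, 0], [0, 0, 0], 0]
    - [[0.4, -31.2, 0], [0, 0, 0], 0]
    - [[0, 0, 0], [0, 0, 0], 0]

```text
clock: 4.85
position: [499.7, -223.9, 73.6]
ee_rot: [-0.109, 0.994, -0.0, -0.0]
contact_force: [0.1, 0.1, 0.2]
gripper_width: 0.2
grasp_force: 0.0
```

Request:
send_rows:
  series:
    - [[0, 0, 0], [0, 0, 0], 0]
    - [[0, 0, 10], [0, 0, 0], 0]
    - [[0, 0, 0], [0, 0, 0], 0]

```text
clock: 5.15
position: [498.2, -220.1, 62.3]
ee_rot: [-0.112, 0.994, 0.001, -0.002]
contact_force: [-0.8, -0.2, 0.2]
gripper_width: -0.3
grasp_force: 0.0
```

Run:
```python
from h import *
s=monitor.read_state();print(s["clock"],s["position"],s["contact_force"])
im=get_image("wrist")[:,:,::-1];cv2.imwrite("pics/w2.png",im[140:440,120:520])
```

```text
5.15 [ 498.22491951 -220.05315522   62.33777115] [-0.8304537  -0.2099464   0.15543828]
```

View pics/w2.png

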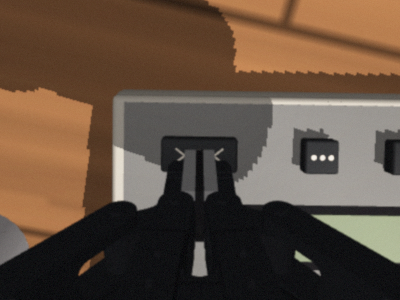

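The fingertip, at (200,150), is centred on the tare key, which spans 162–238 in the crop. Press it.

Request:
send_rows:
  series:
    - [[0, 0, 7], [0, 0, 0], 0]
    - [[0, 0, 4], [0, 0, 0], 0]
    - [[0, 0, 2], [0, 0, 0], 0]
    - [[0, 0, 0], [0, 0, 0], 0]

```text
clock: 5.6
position: [499.5, -221.0, 50.4]
ee_rot: [-0.111, 0.994, 0.0, -0.0]
contact_force: [-0.6, -0.8, 0.4]
gripper_width: 0.1
grasp_force: 0.0
```

Request:
send_rows:
  series:
    - [[0, 0, 2], [0, 0, 0], 0]
    - [[0, 0, 0], [0, 0, 0], 0]

```text
clock: 5.8
position: [500.1, -221.3, 49.0]
ee_rot: [-0.111, 0.994, -0.0, 0.0]
contact_force: [-0.6, 1.2, 1.1]
gripper_width: 0.2
grasp_force: 0.2
```

Request:
send_rows:
  series:
    - [[0, 0, 2], [0, 0, 0], 0]
    - [[0, 0, 0], [0, 0, 0], 0]

```text
clock: 6.0
position: [500.5, -221.3, 47.3]
ee_rot: [-0.111, 0.994, -0.0, 0.001]
contact_force: [0.6, 1.8, 4.1]
gripper_width: -0.1
grasp_force: 1.6
```

Request:
send_rows:
  series:
    - [[0, 0, 2], [0, 0, 0], 0]
    - [[0, 0, 0], [0, 0, 0], 0]

```text
clock: 6.2
position: [500.9, -221.2, 45.4]
ee_rot: [-0.111, 0.994, -0.0, 0.001]
contact_force: [1.2, 2.4, 6.7]
gripper_width: 0.2
grasp_force: 2.6
```

Request:
send_rows:
  series:
    - [[0, 0, 0.7], [0, 0, 0], 0]
    - [[0, 0, 0], [0, 0, 0], 0]

```text
clock: 6.4
position: [501.1, -221.2, 45.0]
ee_rot: [-0.111, 0.994, -0.0, 0.001]
contact_force: [1.1, 2.1, 7.2]
gripper_width: -0.3
grasp_force: 2.9
```

Tare is pressed: 7.2 N, about 4 mm. Release, then over to the count key.

Request:
send_rows:
  series:
    - [[0, 0, -10], [0, 0, 0], 0]
    - [[0, 0, -18], [0, 0, 0], 0]
    - [[-0.4, 21.3, 0], [0, 0, 0], 0]
    - [[-0.4, 21.3, 0], [0, 0, 0], 0]
    - [[-0.4, 21.3, 0], [0, 0, 0], 0]
    - [[0, 0, 0], [0, 0, 0], 0]
    - [[0, 0, 10], [0, 0, 0], 0]
    - [[0, 0, 0], [0, 0, 0], 0]

```text
clock: 7.2
position: [485.7, -159.0, 60.6]
ee_rot: [-0.111, 0.994, 0.0, -0.002]
contact_force: [-0.6, -0.1, -0.5]
gripper_width: 0.0
grasp_force: 0.0
```

Run:
```python
from h import *
s=monitor.read_state();print(s["clock"],s["position"],s["contact_force"])
im=get_image("wrist")[:,:,::-1];cv2.imwrite("pics/w3.png",im[140:440,120:520])
```

```text
7.2 [ 485.67207793 -159.03317001   60.63180785] [-0.58169693 -0.06541617 -0.50053018]
```

View pics/w3.png

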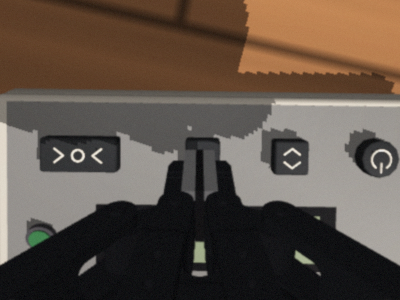

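The fingertip, at (200,150), is over the count key, centred at about (203,150). The tare key has come back up. Press count.

Request:
send_rows:
  series:
    - [[0, 0.8, 6], [0, 0, 0], 0]
    - [[0, 0, 4], [0, 0, 0], 0]
    - [[0, 0, 2], [0, 0, 0], 0]
    - [[0, 0, 0], [0, 0, 0], 0]

```text
clock: 7.65
position: [486.3, -158.0, 49.6]
ee_rot: [-0.111, 0.994, 0.0, -0.001]
contact_force: [0.0, 0.1, 0.3]
gripper_width: -0.0
grasp_force: 0.0
```

Request:
send_rows:
  series:
    - [[0, 0, 2], [0, 0, 0], 0]
    - [[0, 0, 0], [0, 0, 0], 0]

```text
clock: 7.85
position: [487.0, -157.9, 48.3]
ee_rot: [-0.111, 0.994, -0.0, 0.0]
contact_force: [0.6, -0.1, 1.4]
gripper_width: -0.0
grasp_force: 1.0
```

Request:
send_rows:
  series:
    - [[0, 0, 2], [0, 0, 0], 0]
    - [[0, 0, 0], [0, 0, 0], 0]

```text
clock: 8.05
position: [487.4, -157.9, 46.6]
ee_rot: [-0.111, 0.994, -0.0, 0.001]
contact_force: [-0.2, 0.7, 3.5]
gripper_width: -0.1
grasp_force: 2.0
```

Request:
send_rows:
  series:
    - [[0, 0, 2], [0, 0, 0], 0]
    - [[0, 0, 0.7], [0, 0, 0], 0]
    - [[0, 0, 0], [0, 0, 0], 0]

```text
clock: 8.35
position: [488.0, -157.8, 44.3]
ee_rot: [-0.112, 0.994, -0.0, 0.002]
contact_force: [0.3, 1.4, 6.8]
gripper_width: 0.3
grasp_force: 3.2
```

Request:
send_rows:
  series:
    - [[0, 0, 0.5], [0, 0, 0], 0]
    - [[0, 0, 0], [0, 0, 0], 0]

```text
clock: 8.55
position: [488.2, -157.8, 44.0]
ee_rot: [-0.112, 0.994, -0.0, 0.002]
contact_force: [-0.3, 0.9, 7.3]
gripper_width: -0.2
grasp_force: 3.4
```

Request:
send_rows:
  series:
    - [[0, 0, -10], [0, 0, 0], 0]
    - [[0, 0, -30], [0, 0, 0], 0]
    - [[0, 0, -40], [0, 0, 0], 0]
    - [[0, 0, -40], [0, 0, 0], 0]
    - [[0, 0, -40], [0, 0, 0], 0]
    - [[0, 0, 0], [0, 0, 0], 0]
    - [[0, 0, 0], [0, 0, 0], 0]

```text
clock: 9.25
position: [486.1, -157.6, 203.4]
ee_rot: [-0.111, 0.994, 0.0, 0.001]
contact_force: [-0.7, 0.5, -1.9]
gripper_width: 0.2
grasp_force: 0.0
```

Run:
```python
from h import *
s=monitor.read_state();print(s["clock"],s["position"],s["contact_force"])
a=cv2.imread("pics/top0.png");im=get_image("top")[:,:,::-1];cv2.imwrite("pics/t1.png",im[150:390,280:560])
```

```text
9.25 [ 486.14428588 -157.62472876  203.44599023] [-0.71114609  0.4652982  -1.93540699]
```

View pics/t1.png

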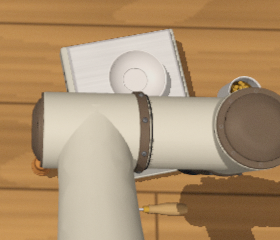

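The top view shows the pan and dish where they were. The dish centre is still at about (138,78) in the crop, which is (418,228) in the full picture. The tin and awl have not moved, and the arm is clear of everything.

```bash
python3 -c "
from bench import job_done;print(job_done())"
```

```text
the job is handed in; nothing more can be done
None
```

I tapped power, tare and count once each, in that order, about 3.5–4.5 mm deep at roughly 7 N. The dish, tin and awl looked unmoved in the last top view, though the arm hid the keys and most of the slicker. The job is handed in, and no verdict came back.

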